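# Electrode from storage vial to beaker on a ratchet stand

## Robot

A 6-joint arm with a two-finger parallel gripper is mounted at the origin on the work surface; the furniture and walls round the work are solid. World frame = base frame: x ahead of the robot, y to its left, z up, the work surface at z = 0. Lengths are in m, angles in rad, forces in N, time in s.
With the tool pointing down it reaches from about 0.375 to 0.9 m from the base axis. Payload 3.1 kg.
Tool frame: the origin (TCP) lies at the centre of the arm's flange, where the gripper is bolted on; the fingertips stand 182 mm ahead of it and the grasp point (between the pads) lies 164 mm ahead of it; z points along the fingers, y is the line along which they close (so a half turn about z gives the same grasp; the last joint's range is limited). The gripper opens to 87 mm and grips with 3 to 60 N. Pads are 19 mm wide; open, the fingers measure 117 mm over their backs; the gripper's body (75 mm by 190 mm) begins 51 mm behind the grasp point.
Start: joints at [-1.435, 0.527, 1.433, -0, 1.181, -0.178], TCP at [0.193, -0.594, 0.405] pointing down, gripper open.
Joint ranges: [-3.08, 3.08], [-0.75, 2.2], [0.22, 2.44], [-1.43, 4.57], [0, 2.65], [-2.85, 2.85]. Speed limits (rad/s): [2.79, 2.79, 3.14, 3.14, 3.14, 3.14].

## Interface

Orientations are given as a unit quaternion [x, y, z, w].
In Python, from rig import * gives the robot as it stands.
- The arm moves only by the tool move_arm, never from a script. Its argument "commands" is a list that holds one entry, the list of rows, each a list of 6 numbers: the shift along the tool's x, y, z in units of 40 mm (1.0 is 40 mm), then the turn, a rotation vector about the tool's x, y, z in rad. A call has 1 to 12 rows; each row is the pose to reach, as a shift and turn from the pose commanded when the call began, along the tool's axes at that moment; what a row does not reach only later rows make up. A row lasts 1/8 s, in which the tool goes at most 62.5 mm and 10.7 degrees, less where a joint would pass 70% of its speed; a pose out of reach is approached as far as the arm can. A call with a gripper value outside its range is refused whole. "claw" is the closure, from -1 (fully open) to 1 (shut), so that 0 is half open, set as the call begins (left out, the last holds). The fingers move at their own pace and stop on an object; "squeeze" is the grip in N (left out, the last holds). Time passes only in rows, so rows that repeat a pose let the fingers close. It gives the time, the measured TCP pose, the force, the opening and the grip force at its end, in the units of the state.
- get_obs(): the state, without advancing time (a new reading comes with each control period).
- camera(name): name is "scene" or "top" or "wrist"; returns a dict with "pixels" (400x640x3 uint8, blue, green, red), "range_z" (400x640 float32, m along the optical axis (not along the pixel's ray), 0 where there is no reading), "camera_matrix" (3x3 intrinsics, pixels), "extrinsics" (4x4, takes a point from world to camera coordinates). Camera axes: x right, y up, looking along -z (the intrinsics and any distortion apply to the point x, -y, -z); pixel columns grow to the right and rows downward; lengths in m; the calibration is good to about 2 mm. A picture is of the moment at which its call begins.
- hand_in(): hands the job in; it is judged then, once.
The state is a dict: "time": time; "q": joint angles; "joint_velocities": joint speeds; "joint_torque": joint torques, N m; "position": TCP position; "tool_rot": TCP orientation; "ft_force": force on the tool from outside, world axes, zero at the start; "moment": the same for the moment, N m; "grip_width": finger opening in m; "grip_force": force on a finger pad.
Only numpy, scipy, OpenCV 4.12 (cv2) and the standard library are available. Lean on these libraries where they do the work, as an engineer would, in place of code of your own. Each camera call takes 0.05 s, during which the arm holds its last target. There are 200 camera calls.

## Task

Move the electrode from its storage vial into the glass beaker. Lift the stand's head by its black knob, leaving the orange release alone so that the ratchet clicks and holds, until the electrode is clear of the beaker's rim, and swing it over the middle of the beaker. Then squeeze the release against the knob, lower the head gently until its sprung white cover presses lightly on the rim, and let go, so that the ratchet and not the glass carries the head; never press hard on the glass, and leave the beaker, the vial and the bottles standing where they are.

Things in the scene. Friction and masses are not known exactly. Their poses are not given: they have to be found in the camera images.
- stand: Electrode stand fixed to the bench: white base plate 205 x 100 x 12 mm with an aluminium post 24 x 24 mm, 310 mm tall. Origin on the post's axis at bench level; z up; its -x axis points from the post to the storage vial.
- swivel (a joint): Swing of the post with the head about the vertical post axis, rad: 0 over the storage vial, positive counter-clockwise from above, stops at +-1.75. Moderate friction (about 1.5 N at the knob); stays where it is left.
- lift (a joint): Height of the head on the post, m: 0 at the start (electrode in the vial), grows upward, travel -0.026 to 0.118. The post carries ratchet teeth every 4 mm; the head (about 0.9 kg) rises by a straight pull of about 10 to 20 N and the pawl clicks into every tooth; let go, it sinks back to the last tooth passed, up to 4 mm.
- pawl (a joint): Turn of the pawl lever on the head, rad: 0 sprung home in a tooth; clicks out to about 0.03 over each tooth crest by itself; above 0.045 the head is free to go down; 0.13 fully squeezed (stop). 3 N on the release pad starts to move it, 8 N squeezes it fully (more while it bears the head).
- head: Head arm with all it carries, sliding on the post. Origin on the post's axis at the arm's mid height (147 mm above the bench at lift 0); -x points along the arm, z up. Arm 22 mm wide, 18 mm thick. At x = -120 mm hangs the blue electrode, 12 mm thick (its connector ends 34 mm above the origin); at x = -180 mm stands the knob; along the +y side runs the pawl lever with the release.
- knob (a point): Centre of the top of the black mushroom knob on the arm's end: head 29 mm across and 10 mm high, on a neck 22 mm across that goes 46 mm further down to the arm. Moves with the head.
- release_pad (a point): Orange pad on the tail of the pawl lever, beside the knob on the arm's +y side: middle of its outer face, 3 mm below its top edge and the knob's top; pad 26 mm along the arm, upright face reaching about 45 mm further down. At rest its outer face is 40 mm from the knob's axis (54.5 mm across knob head and pad); squeezed fully toward the knob it comes to 28 mm (42 mm across).
- electrode_tip (a point): Lower end of the electrode, 121 mm below the head's origin. Above it a white cover disc 92 mm across sits round the electrode on a spring: it gives from 1 N, adds 0.6 N per mm and bottoms after 12 mm at 8.2 N. Its height was set by the last user and is not measured: its underside is 40 to 72 mm above this tip, so find the rim by touch.
- beaker: Empty glass beaker (loose, 70 g), 73 mm across, rim 94 mm above its origin, floor 3 mm thick. Origin at the centre of its underside. It stands left or right of the stand, about 120 mm from the post's axis, where the electrode passes over its middle within a few mm.
- vial: Clear storage vial with a blue band (loose, 60 g), 34 mm across, 27 mm inside, 50 mm tall, standing in a shallow ring on the base plate, with the electrode in it at the start. Origin at the centre of its underside.
- amber_bottle: Brown bottle with a black cap, 58 mm across, 115 mm tall, on the other side of the stand from the beaker. Origin at the centre of its underside.
- carboy: Large white bottle, 136 mm across, 235 mm tall, at the back left. Origin at the centre of its underside.
- wash_bottle: Wash bottle with an orange cap, 66 x 113 mm, 214 mm tall, at the left. Origin at the centre of its underside.
Things that resemble listed ones, but are neither listed nor needed, are in the scene too. Of the things that look like the beaker, the larger one is meant.

How it is judged:
On the way, in this order (a step that is already met when the one before it is completed fails the run):
1. the head is raised until the electrode tip is above the level of the beaker's rim (z of electrode_tip in the frame of beaker above 0.095 m), for 0.1 s.
2. the electrode is swung over the beaker, its tip still above the rim (z of electrode_tip in the frame of beaker above 0.093 m and horizontal distance between electrode_tip and beaker below 0.013 m), for 0.1 s.
At the end, for the whole second after the job is handed in: The electrode stands in the beaker within 13 mm of its middle; the cover presses on the rim with 0.5 to 6 N (spring not bottomed), the pawl is back in a tooth (below 0.026 rad) and holds the head at rest; beaker and vial upright, vial still in its ring (moved less than 12 mm) (contact force between head and beaker between 0.5 and 6 N and horizontal distance between electrode_tip and beaker below 0.013 m and z of electrode_tip in the frame of beaker below 0.06 m and value of joint pawl below 0.026 rad and velocity of joint lift between -0.01 and 0.01 m/s and angle between beaker's own z axis and vertical below 0.05 rad and distance of vial from where it was at the start of the episode below 0.012 m and angle between vial's own z axis and vertical below 0.1 rad); the robot touches nothing.
It fails at once if the head presses on the beaker with more than 12 N (contact force between head and beaker above 12 N).
It fails at once if the release is held squeezed while the head is being raised out of the vial (value of joint pawl above 0.09 rad and velocity of joint lift above 0.025 m/s and horizontal distance between electrode_tip and vial below 0.04 m).
It fails at once if the beaker is pushed more than 20 mm away or tipped (distance of beaker from where it was at the start of the episode above 0.02 m or angle between beaker's own z axis and vertical above 0.25 rad).
It fails at once if the storage vial is knocked out of its ring or tipped (distance of vial from where it was at the start of the episode above 0.02 m or angle between vial's own z axis and vertical above 0.4 rad).
It fails at once if the brown bottle, the large white bottle or the wash bottle is moved more than 30 mm (distance of any of amber_bottle, carboy, wash_bottle from where it was at the start of the episode above 0.03 m).
It also fails if it takes over 58 s, if anything falls off the work surface, if the arm or the gripper's body presses on something with over 40 N, if the wrist force passes 120 N, or if a joint passes its speed limit or range.

## Working session

There is one attempt and no reset: what is moved stays moved. The work goes in short steps, Python scripts to look and compute and a tool call to move; the robot and the scene stay as the last step left them, time stands still between calls to the robot, and variables do not carry over. Pictures are saved under pics/ and viewed, at most 10 in all, crops included, and the job is handed in when it is done.

Besides the shell and the picture viewer there is one more tool, called as name([rows], argument=value, ...), one row to a line, values as JSON. move_arm: Moves the arm, as the interface text tells. Its arguments: {"type":"object","properties":{"commands":{"type":"array","items":{"type":"array","items":{"type":"array","items":{"type":"number"}}}},"claw":{"type":"number"},"squeeze":{"type":"number"}},"required":["commands"]}

```bash
mkdir -p pics; ls; cat > h.py <<'E'
from rig import *
import numpy as np, cv2
from scipy.spatial.transform import Rotation as R
def px2w(c,u,v,d=None):
    K=np.array(c["camera_matrix"]);E=np.array(c["extrinsics"])
    if d is None: d=float(c["range_z"][int(v),int(u)])
    x=(u-K[0,2])/K[0,0]*d;y=(v-K[1,2])/K[1,1]*d
    return (np.linalg.inv(E)@[x,-y,-d,1])[:3]
def onz(c,u,v,z):
    a=px2w(c,u,v,.5);b=px2w(c,u,v,1.);return a+(b-a)*(z-a[2])/(b[2]-a[2])
E
python3 - <<'E'
from h import *
import pickle
for n in ("scene","top"):
    c=camera(n);pickle.dump(c,open(n+".pkl","wb"));cv2.imwrite(f"pics/{n}1.png",c["pixels"]);print(c["camera_matrix"])
print(get_obs())
E
```

```text
pics
[[369.9252744    0.         321.41388502]
 [  0.         369.9252744  199.44626379]
 [  0.           0.           1.        ]]
[[419.80516717   0.         311.80420595]
 [  0.         419.80516717 200.39037889]
 [  0.           0.           1.        ]]
{'time': 0.1, 'q': array([-1.43547509e+00,  5.28419498e-01,  1.43378225e+00, -2.84881963e-06,
        1.18143231e+00, -1.78483030e-01]), 'joint_velocities': array([ 0.00094544, -0.00132367, -0.0026668 , -0.00100155,  0.00058252,
       -0.00175702]), 'joint_torque': array([-4.04328739e-04, -4.40986097e+01, -1.77150589e+01,  6.33687736e-02,
        5.33748034e-02, -5.05046876e-05]), 'position': array([ 0.19291989, -0.5941544 ,  0.40383812]), 'tool_rot': array([ 9.87715493e-01,  1.56259604e-01,  2.07090208e-05, -1.02049281e-03]), 'ft_force': array([-0.81897349, -0.76492738, -0.60025846]), 'moment': array([-0.0159199 , -0.03440586,  0.0063917 ]), 'grip_force': 0.0, 'grip_width': 0.08691145539730268}
```

View pics/scene1.png

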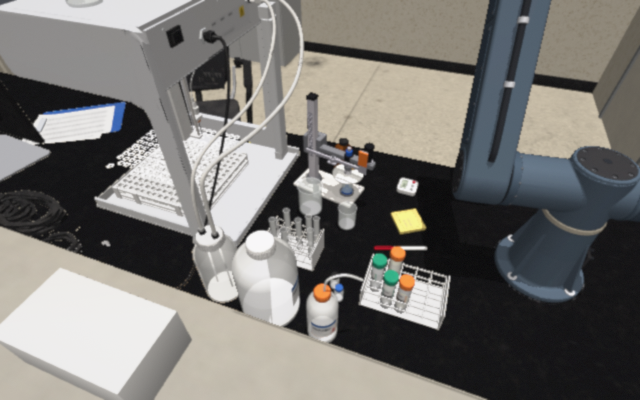

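View pics/top1.png

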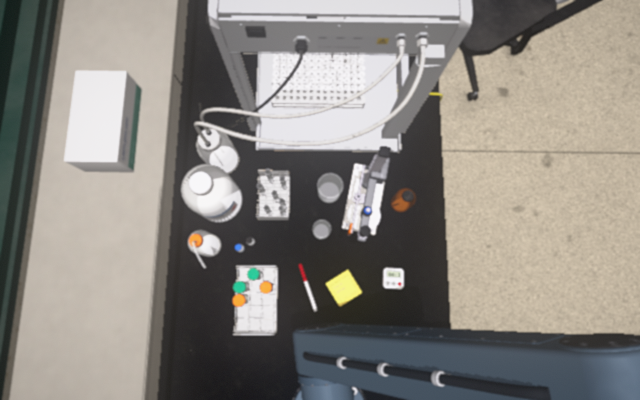

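In the top view there are two glasses that could be the beaker: the larger at (330,187) and the smaller at (321,229). The knob is near (364,234), the orange pad near (350,228), the brown bottle at (403,200) and the post at about (380,160). I'm choosing the larger glass and checking it in an enlarged crop.

```bash
python3 - <<'E'
from h import *
import pickle
c=pickle.load(open("top.pkl","rb"))
cr=c["pixels"][140:250,300:430];cv2.imwrite("pics/crop.png",cv2.resize(cr,None,fx=5.3,fy=5.3,interpolation=cv2.INTER_CUBIC))
for u,v in [(364,233),(350,228),(350,232),(367,210),(380,155),(330,187),(403,200),(321,229),(365,222),(372,190)]: print(u,v,px2w(c,u,v))
E
```

```text
364 233 [ 0.48281757 -0.07593753  0.21061043]
350 228 [ 0.49493661 -0.04105612  0.21055902]
350 232 [ 0.48506353 -0.04114226  0.20907638]
367 210 [ 0.54569552 -0.08763692  0.1844562 ]
380 155 [ 0.65515165 -0.10314473  0.30962301]
330 187 [6.46530452e-01 5.74198284e-04 5.17511221e-03]
403 200 [ 0.58853873 -0.19845042  0.10767996]
321 229 [0.51719637 0.02698403 0.0061863 ]
365 222 [ 0.51850587 -0.08580483  0.15538453]
372 190 [ 0.60540598 -0.10565501  0.15495634]
```

View pics/crop.png

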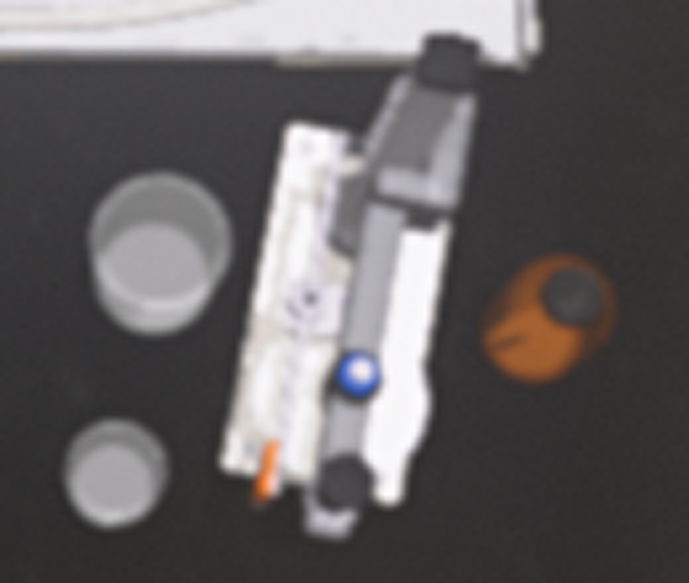

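The crop shows the larger glass's rim centred at about (330.4,185.8) and its base at (328.7,193). The knob top is at (365.1,230.9), the electrode connector at (367.5,210.2), the post top at (384.9,151.7) and the pad at (350,228.7).

```bash
python3 - <<'E'
from h import *
import pickle
c=pickle.load(open("top.pkl","rb"));s=pickle.load(open("scene.pkl","rb"))
k=onz(c,365.1,230.9,.211);e=onz(c,367.5,210.2,.181);p=onz(c,384.9,151.7,.31);print("knob",k,"el",e,"post",p)
r=onz(c,330.4,185.8,.094);b=onz(c,328.7,193.5,.0);print("rim",r,"base",b)
print("pad",onz(c,350,228.7,.211))
# orange mask points
px=c["pixels"].astype(int);R_=c["range_z"]
m=[(u,v) for v in range(215,245) for u in range(340,358) if px[v,u,2]>px[v,u,0]+70]
print("pad pts mean",np.mean([onz(c,u,v,.21) for u,v in m],0),len(m))
for a,b_ in((k,e),(e,p),(k,p)):
    d=b_-a;print(np.hypot(*d[:2]),np.degrees(np.arctan2(d[1],d[0])))
# rim points from scene depth of beaker
P=[]
for v in range(60,260):
  for u in range(240,420):
    d=s["range_z"][v,u]
    if d>0:
      w=px2w(s,u,v,d)
      if abs(w[1]-r[1])<.06 and abs(w[0]-r[0])<.06 and .02<w[2]<.11:P.append(w)
P=np.array(P);print(len(P),P.min(0),P.max(0)) if len(P) else 0
E
```

```text
knob [ 0.48807209 -0.07869607  0.211     ] el [ 0.54578476 -0.08938623  0.181     ] post [ 0.66324433 -0.11472948  0.31      ]
rim [0.62967889 0.00328185 0.094     ] base [0.62730769 0.00423634 0.        ]
pad [ 0.49311901 -0.04100715  0.211     ]
pad pts mean [ 0.49353271 -0.04032529  0.21      ] 29
0.05869439781343515 -10.49400030339716
0.12016251795809123 -12.175574664276924
0.17883993308972745 -11.623760817630112
755 [ 0.57220052 -0.05461828  0.02004931] [0.66621192 0.0412565  0.09724419]
```

```bash
cat >> h.py <<'E'
POST=np.array([.664,-.115])
def row(x,y,z,yang):
    """tool-down goal: TCP position and world angle (deg) of the tool's y (mod 180)"""
    o=get_obs();q=R.from_quat(o["tool_rot"])
    t=np.radians(yang);Y=np.array([np.cos(t),np.sin(t),0]);Z=np.array([0,0,-1.])
    best=None
    for s in(1,-1):
        M=np.c_[np.cross(s*Y,Z),s*Y,Z];v=(q.inv()*R.from_matrix(M)).as_rotvec()
        if best is None or np.linalg.norm(v)<np.linalg.norm(best):best=v
    d=q.inv().apply(np.array([x,y,z])-o["position"])/.04
    return np.round(np.r_[d,best],3).tolist()
E
python3 -c "
from h import *
print(row(.488,-.078,.43,-11.8))"
```

```text
[11.0, -9.998, -0.63, -0.002, -0.001, -1.051]
```

move_arm([
  [[2,-1.5,-0.63,0,0,-0.1],[11,-10,-0.63,0,0,-1.05],[11,-10,-0.63,0,0,-1.05],[11,-10,-0.63,0,0,-1.05],[11,-10,-0.63,0,0,-1.05],[11,-10,-0.63,0,0,-1.05],[11,-10,-0.63,0,0,-1.05],[11,-10,-0.63,0,0,-1.05],[11,-10,-0.63,0,0,-1.05],[11,-10,-0.63,0,0,-1.05],[11,-10,-0.63,0,0,-1.05],[11,-10,-0.63,0,0,-1.05]],
], claw=-1)

```text
time: 1.6
position: [0.4877, -0.0784, 0.4296]
tool_rot: [0.776, 0.63, -0.0, -0.0]
ft_force: [1.4, -0.5, 0.5]
grip_width: 0.0873
grip_force: 0.0
```

```bash
python3 - <<'E'
from h import *
import pickle
o=get_obs();print(o["time"],o["position"],o["q"],o["ft_force"])
c=camera("wrist");pickle.dump(c,open("wrist.pkl","wb"));cv2.imwrite("pics/wrist1.png",c["pixels"])
print(row(.488,-.078,.43,-11.8))
E
```

```text
1.6 [ 0.48768406 -0.07839816  0.4296281 ] [-3.85895114e-01  3.18962720e-01  1.72361111e+00 -6.75497246e-04
  1.09994030e+00 -1.78952621e-01] [ 1.3851949  -0.45121369  0.52354048]
[0.023, 0.006, -0.008, -0.001, 0.0, -0.002]
```

View pics/wrist1.png

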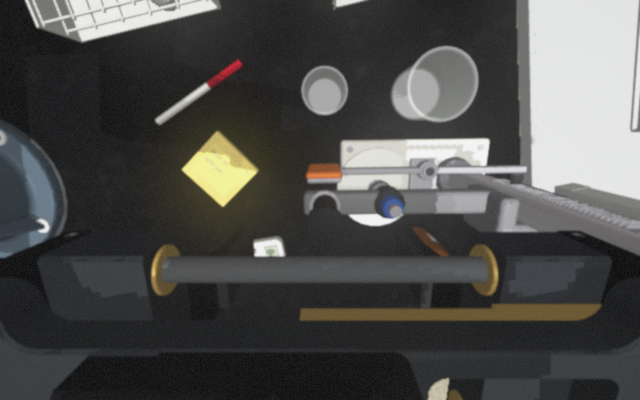

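The wrist view shows the pad at (324,172) and the knob's black head at about (321,200) on the arm's end. The electrode is at (393,205), with the large beaker at (440,85).

```bash
python3 - <<'E'
from h import *
import pickle
c=pickle.load(open("wrist.pkl","rb"))
P=[]
for v in range(150,235):
  for u in range(290,360):
    d=c["range_z"][v,u]
    if d>0: P.append(np.r_[px2w(c,u,v,d),u,v,c["pixels"][v,u]])
P=np.array(P);t=P[P[:,2]>.19]
org=t[(t[:,7]>t[:,5]+60)];blk=t[t[:,5:].max(1)<70]
for n,a in(("orange",org),("black",blk)):print(n,len(a),a[:,:5].min(0),a[:,:5].max(0),a[:,:5].mean(0)) if len(a) else print(n,0)
E
```

```text
orange 361 [ 4.82724062e-01 -4.71705773e-02  1.90002849e-01  3.06000000e+02
  1.67000000e+02] [ 5.07431838e-01 -3.85736192e-02  2.11325827e-01  3.41000000e+02
  1.78000000e+02] [ 4.95282093e-01 -4.20102256e-02  2.06176188e-01  3.23481994e+02
  1.72642659e+02]
black 984 [ 4.73836399e-01 -8.93290017e-02  1.90468462e-01  3.06000000e+02
  2.04000000e+02] [ 5.02438034e-01 -6.54150047e-02  2.11652747e-01  3.44000000e+02
  2.34000000e+02] [ 4.88789948e-01 -7.66328668e-02  2.09494186e-01  3.24596545e+02
  2.20644309e+02]
```

move_arm([
  [[0.03,0.0,0.5,0,0,0],[0.03,0.0,1.0,0,0,0],[0.03,0.0,1.5,0,0,0],[0.03,0.0,2.0,0,0,0],[0.03,0.0,2.15,0,0,0],[0.03,0.0,2.15,0,0,0]],
])

```text
time: 2.4
position: [0.4868, -0.0779, 0.3431]
tool_rot: [0.777, 0.629, -0.001, -0.002]
ft_force: [-3.1, 0.1, -1.0]
grip_width: 0.0868
grip_force: 1.5
```

move_arm([
  [[0,0,0,0,0,0],[0,0,0,0,0,0],[0,0,0,0,0,0],[0,0,0,0,0,0],[0,0,0,0,0,0],[0,0,0,0,0,0],[0,0,0,0,0,0],[0,0,0,0,0,0]],
], claw=1, squeeze=30)

```text
time: 3.4
position: [0.4881, -0.0769, 0.3439]
tool_rot: [0.776, 0.63, -0.0, -0.0]
ft_force: [-0.4, -0.0, 1.2]
grip_width: 0.0274
grip_force: 30.0
```

move_arm([
  [[0,0,-0.1,0,0,0],[0,0,-0.25,0,0,0],[0,0,-0.4,0,0,0],[0,0,-0.55,0,0,0],[0,0,-0.7,0,0,0],[0,0,-0.85,0,0,0],[0,0,-1.0,0,0,0],[0,0,-1.0,0,0,0]],
])

```text
time: 4.4
position: [0.4881, -0.0769, 0.3834]
tool_rot: [0.776, 0.63, -0.0, -0.001]
ft_force: [3.4, -0.1, -14.6]
grip_width: 0.0276
grip_force: 30.0
```

```bash
python3 - <<'E'
from h import *
o=get_obs();print(o["position"],o["ft_force"],o["moment"],o["grip_width"])
c=camera("wrist");cv2.imwrite("pics/wrist2.png",c["pixels"])
P=[]
for v in range(140,235):
  for u in range(290,360):
    d=c["range_z"][v,u];p=c["pixels"][v,u].astype(int)
    if d>0 and p[2]>p[0]+60: P.append(px2w(c,u,v,d))
P=np.array(P);print(len(P),P.min(0),P.max(0))
E
```

```text
[ 0.4881279  -0.07690886  0.38340607] [  3.41945521  -0.05239486 -14.62306722] [-0.08480412 -0.5613186  -0.01992247] 0.027573692459396813
1739 [ 0.43481835 -0.12858507 -0.00220656] [ 0.50693589 -0.04046747  0.25059574]
```

move_arm([
  [[0,0,-0.15,0,0,0],[0,0,-0.3,0,0,0],[0,0,-0.45,0,0,0],[0,0,-0.6,0,0,0],[0,0,-0.75,0,0,0],[0,0,-0.9,0,0,0],[0,0,-1.05,0,0,0],[0,0,-1.1,0,0,0],[0,0,-1.1,0,0,0]],
])

```text
time: 5.58
position: [0.4881, -0.0769, 0.4272]
tool_rot: [0.776, 0.63, -0.0, -0.0]
ft_force: [4.4, -0.5, -16.7]
grip_width: 0.0275
grip_force: 30.0
```

```bash
python3 - <<'E'
from h import *
o=get_obs();print(o["position"],o["ft_force"],o["q"])
# swing rows: knob 0.18 (use measured radius) about POST, angle from start -> 106.4
p=o["position"];d=p[:2]-POST;r=np.hypot(*d);a0=np.degrees(np.arctan2(d[1],d[0]));print(r,a0)
for i in range(1,12):
    a=a0+(106.4-a0)*i/11
    print(row(*(POST+r*np.array([np.cos(np.radians(a)),np.sin(np.radians(a))])),p[2],-11.8+a-a0))
E
```

```text
[ 0.488094   -0.07689204  0.42715093] [  4.43555864  -0.50410237 -16.66594455] [-3.82914746e-01  3.22347428e-01  1.72647211e+00  3.74282157e-04
  1.09361635e+00 -1.75949285e-01]
0.17998648847854373 167.77643607912285
[0.437, 0.024, 0.0, -0.001, -0.0, 0.096]
[0.87, 0.09, 0.0, -0.001, -0.0, 0.194]
[1.295, 0.199, 0.0, -0.001, -0.0, 0.291]
[1.707, 0.348, 0.001, -0.001, -0.0, 0.388]
[2.102, 0.536, 0.001, -0.001, -0.0, 0.486]
[2.477, 0.762, 0.001, -0.001, -0.0, 0.583]
[2.829, 1.023, 0.001, -0.001, -0.0, 0.68]
[3.153, 1.317, 0.0, -0.001, -0.0, 0.778]
[3.448, 1.642, 0.0, -0.001, -0.0, 0.875]
[3.709, 1.993, 0.0, -0.001, -0.0, 0.973]
[3.935, 2.369, 0.0, -0.001, -0.0, 1.07]
```

move_arm([
  [[0.437,0.024,0,0,0,0.096],[0.87,0.09,0,0,0,0.194],[1.295,0.2,0,0,0,0.291],[1.707,0.348,0,0,0,0.388],[2.1,0.536,0,0,0,0.486],[2.477,0.762,0,0,0,0.583],[2.829,1.023,0,0,0,0.68],[3.153,1.317,0,0,0,0.778],[3.448,1.642,0,0,0,0.875],[3.709,1.993,0,0,0,0.973],[3.935,2.369,0,0,0,1.07],[3.935,2.369,0,0,0,1.07]],
])

```text
time: 7.08
position: [0.6129, 0.0582, 0.4268]
tool_rot: [0.989, 0.147, -0.002, -0.001]
ft_force: [0.8, 0.9, -11.8]
grip_width: 0.0276
grip_force: 30.0
```

```bash
python3 - <<'E'
from h import *
import pickle
o=get_obs();print(o["time"],o["position"],o["ft_force"],o["q"])
for n in("scene","top","wrist"):
    c=camera(n);pickle.dump(c,open(n+"2.pkl","wb"))
    if n=="scene": cv2.imwrite("pics/s3.png",cv2.resize(c["pixels"][70:240,260:430],None,fx=3.5,fy=3.5,interpolation=cv2.INTER_CUBIC))
    if n=="wrist": cv2.imwrite("pics/w3.png",c["pixels"])
E
```

```text
7.075 [0.61291027 0.05819134 0.42682596] [  0.7589983    0.87006052 -11.76262452] [-8.67821236e-02  4.92129142e-01  1.43122068e+00  8.22380946e-04
  1.22215181e+00  1.18848651e+00]
```

View pics/s3.png

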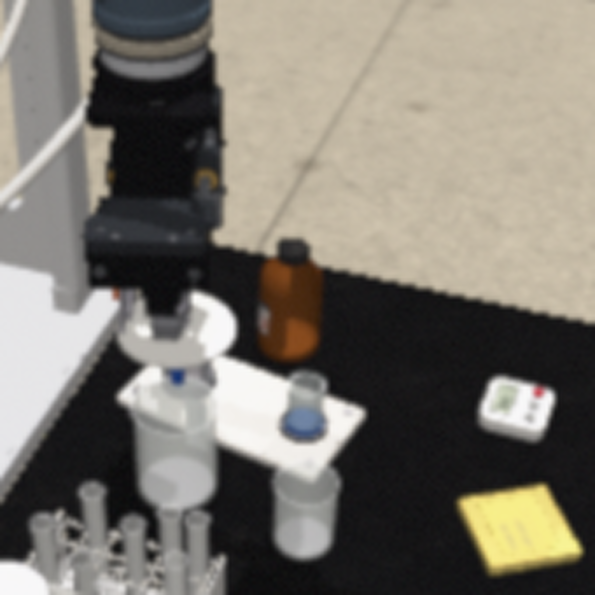

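View pics/w3.png

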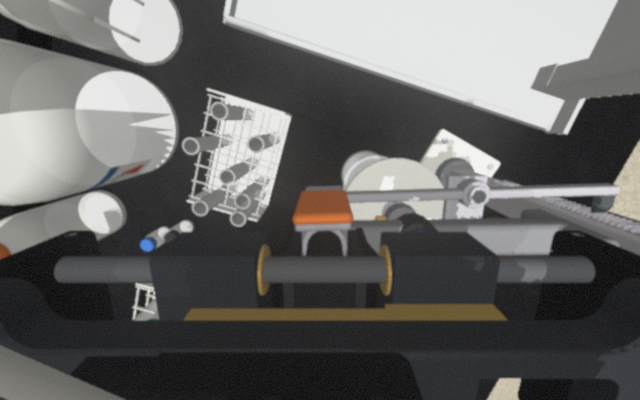

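The scene crop shows the electrode tip (about (178,378)) just over the large beaker's mouth (rim about (177,395)) with the white disc above it at (178,330). The vial still stands on the plate at (304,405). The wrist view shows the knob held along the arm, with the pad free at (322,207).

```bash
python3 - <<'E'
from h import *
import pickle
s=pickle.load(open("scene2.pkl","rb"))
def proj(c,p):
    K=np.array(c["camera_matrix"]);q=np.array(c["extrinsics"])@np.r_[p,1];return np.round(((K@[q[0],-q[1],-q[2]])/-q[2])[:2],1)
for n,p in(("rim",(.629,.004,.094)),("base",(.629,.004,0)),("tip",(.630,0,.109)),("disc",(.63,0,.16)),("disc2",(.63,0,.18))):
    u=proj(s,p);print(n,u,(u-[260,70])*3.5)
for n in("scene2","wrist2"):
    c=pickle.load(open(n+".pkl","rb"));P=[]
    for v in range(0,240):
      for u in range(240,520):
        d=c["range_z"][v,u];p=c["pixels"][v,u].astype(int)
        if d>0:
            w=px2w(c,u,v,d)
            if np.hypot(w[0]-.63,w[1])<.06 and .14<w[2]<.2 and p.min()>130 and p.max()-p.min()<40:P.append(np.r_[w,u,v])
    P=np.array(P);print(n,len(P));
    if len(P):
        h,e=np.histogram(P[:,2],bins=30,range=(.14,.2));print(h)
        g=P[abs(P[:,2]-e[h.argmax()]-.001)<.004];print(g.min(0),g.max(0),np.median(g,0), cv2.minEnclosingCircle(g[:,:2].astype(np.float32)))
E
```

```text
rim [309.5 185.4] [173.25 403.9 ]
base [310.2 208.6] [175.7 485.1]
tip [309.6 180.4] [173.6 386.4]
disc [309.1 166.3] [171.85 337.05]
disc2 [309.  160.5] [171.5  316.75]
scene2 409
[  0   0   0   0   0   0   0   0   0   0   0   0   0   1   5 183 200  16
   2   0   0   0   0   0   1   0   0   0   0   1]
[ 5.81582786e-01 -4.41474937e-02  1.69448068e-01  2.94000000e+02
  1.54000000e+02] [6.67810366e-01 4.71397998e-02 1.76569197e-01 3.26000000e+02
 1.74000000e+02] [6.15307705e-01 1.29063546e-02 1.72098789e-01 3.14000000e+02
 1.66000000e+02] ((0.6255334615707397, 0.0018395527731627226), 0.04638874530792236)
wrist2 3407
[   0    0    0    0    0    0    0    0    0    0    0    0    1   25
 1763 1533   19   12   19    8    6    0    0    1    3    3    8    0
    1    5]
[ 6.11059060e-01 -4.20264987e-02  1.65951041e-01  3.46000000e+02
  1.58000000e+02] [6.73972124e-01 4.49834273e-02 1.72816485e-01 4.43000000e+02
 2.19000000e+02] [6.51020514e-01 1.00063430e-02 1.69941397e-01 3.95000000e+02
 1.83000000e+02] ((0.6341368556022644, 0.0014451928436756134), 0.04357186704874039)
```

move_arm([
  [[0,0,0,0,0,0],[0,0,0,0,0,0],[0,0,0,0,0,0],[0,0,0,0,0,0],[0,0,-0.4,0,0,0],[0,0,-0.9,0,0,0],[0,0,-1.55,0,0,0],[0,0,-1.55,0,0,0]],
], claw=-0.1)

```text
time: 8.22
position: [0.6139, 0.0576, 0.4934]
tool_rot: [0.989, 0.146, 0.003, 0.001]
ft_force: [-0.7, 0.1, -0.5]
grip_width: 0.0475
grip_force: 0.0
```

```bash
python3 - <<'E'
from h import *
import pickle
o=get_obs();print(o["position"],o["ft_force"],o["grip_width"])
c=camera("wrist");pickle.dump(c,open("wrist3.pkl","wb"))
P=[];B=[]
for v in range(140,300):
  for u in range(250,400):
    d=c["range_z"][v,u];p=c["pixels"][v,u].astype(int)
    if d>0:
        w=px2w(c,u,v,d)
        if .255<w[2]<.31 and abs(w[0]-.63)<.07 and abs(w[1]-.05)<.06:
            if p[2]>p[0]+60:P.append(w)
            elif p.max()<70:B.append(w)
for P in map(np.array,(P,B)):
    if len(P):
        t=P[P[:,2]>np.percentile(P[:,2],98)-.006];print(len(P),np.percentile(P[:,2],[50,90,98]),t.mean(0),t.min(0),t.max(0))
for x in((.6129+.0065,.0582+.0019,.487),):print(row(*x,16.4))
E
```

```text
[0.61386772 0.05756757 0.49335281] [-0.68174455  0.13121029 -0.49608809] 0.047524985050660475
550 [0.28750046 0.29018556 0.29078334] [0.64640891 0.06833114 0.28911386] [0.64075493 0.05628633 0.28482652] [0.65153083 0.0804524  0.29167605]
299 [0.28347931 0.28975083 0.29046656] [0.62231933 0.05659049 0.28882256] [0.60164528 0.0466414  0.28461773] [0.62453063 0.07788548 0.30927164]
[0.161, -0.017, 0.113, 0.003, -0.001, -1.563]
```

move_arm([
  [[0.1,0,0,0,0,-0.4],[0.16,-0.02,0,0,0,-1.563],[0.16,-0.02,0,0,0,-1.563],[0.16,-0.02,0,0,0,-1.563],[0.16,-0.02,0,0,0,-1.563],[0.16,-0.02,0,0,0,-1.563],[0.16,-0.02,0,0,0,-1.563],[0.16,-0.02,0,0,0,-1.563],[0.16,-0.02,0,0,0,-1.563],[0.16,-0.02,0,0,0,-1.563],[0.16,-0.02,0,0,0,-1.563]],
], claw=-1)

```text
time: 9.65
position: [0.6191, 0.0602, 0.4892]
tool_rot: [0.6, 0.8, -0.0, -0.001]
ft_force: [0.1, 0.9, -0.2]
grip_width: 0.0869
grip_force: 0.0
```

```bash
python3 - <<'E'
from h import *
o=get_obs();print(o["time"],o["position"],o["ft_force"],o["q"],o["grip_width"])
print(row(.6185,.0598,.448,16.4))
c=camera("wrist");cv2.imwrite("pics/w4.png",c["pixels"])
E
```

```text
9.65 [0.61910459 0.06017929 0.48921943] [ 0.08458351  0.87836791 -0.21546697] [-8.25151674e-02  4.44050695e-01  1.33520647e+00  1.73808542e-05
  1.36374459e+00 -3.67556107e-01] 0.08690229187972211
[-0.005, -0.016, 1.031, -0.001, -0.001, -0.001]
```

View pics/w4.png

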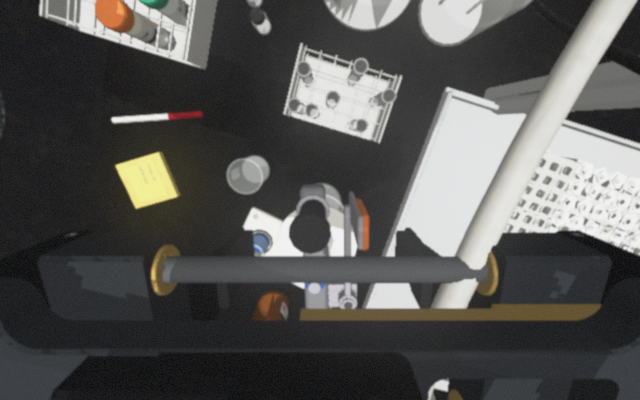

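The picture shows the knob at (310,232) and the pad at (360,225), both between the open fingers. I'm descending and squeezing.

move_arm([
  [[0,0,0.4,0,0,0],[0,0,0.8,0,0,0],[0,0,1.03,0,0,0],[0,0,1.03,0,0,0]],
])

```text
time: 10.2
position: [0.619, 0.0602, 0.4472]
tool_rot: [0.599, 0.801, -0.001, -0.001]
ft_force: [-0.5, -0.2, 0.6]
grip_width: 0.0869
grip_force: 0.0
```

move_arm([
  [[0,0,0,0,0,0],[0,0,0,0,0,0],[0,0,0,0,0,0],[0,0,0,0,0,0],[0,0,0,0,0,0],[0,0,0,0,0,0],[0,0,0,0,0,0],[0,0,0,0,0,0]],
], claw=1, squeeze=30)

```text
time: 11.2
position: [0.6187, 0.0601, 0.4474]
tool_rot: [0.599, 0.801, -0.001, -0.001]
ft_force: [-3.6, -0.3, -9.3]
grip_width: 0.0418
grip_force: 29.0
```

move_arm([
  [[0,0,0.15,0,0,0],[0,0,0.3,0,0,0],[0,0,0.45,0,0,0],[0,0,0.6,0,0,0],[0,0,0.75,0,0,0],[0,0,0.9,0,0,0],[0,0,1.05,0,0,0],[0,0,1.2,0,0,0],[0,0,1.3,0,0,0],[0,0,1.35,0,0,0],[0,0,1.35,0,0,0]],
])

```text
time: 12.58
position: [0.6192, 0.0603, 0.3943]
tool_rot: [0.599, 0.801, -0.0, -0.0]
ft_force: [-3.4, -0.9, -9.6]
grip_width: 0.0412
grip_force: 28.8
```

```bash
python3 - <<'E'
from h import *
import pickle
o=get_obs();print(o["time"],o["position"],o["ft_force"],o["grip_width"])
c=camera("scene");pickle.dump(c,open("scene4.pkl","wb"));P=[];O=[]
for v in range(100,240):
  for u in range(260,400):
    d=c["range_z"][v,u];p=c["pixels"][v,u].astype(int)
    if d>0:
        w=px2w(c,u,v,d)
        if np.hypot(w[0]-.63,w[1])<.06 and .1<w[2]<.15 and p.min()>130 and p.max()-p.min()<40:P.append(w)
P=np.array(P);print(len(P),np.median(P,0),cv2.minEnclosingCircle(P[:,:2].astype(np.float32)))
cv2.imwrite("pics/s5.png",cv2.resize(c["pixels"][120:240,260:430],None,fx=4.5,fy=4.5,interpolation=cv2.INTER_CUBIC))
E
```

```text
12.575 [0.6191503  0.06025995 0.39433159] [-3.3709559  -0.8535027  -9.57666003] 0.041221324179472336
382 [0.61559379 0.01211656 0.11417036] ((0.6276178359985352, 0.0022352312225848436), 0.04662719741463661)
```

View pics/s5.png

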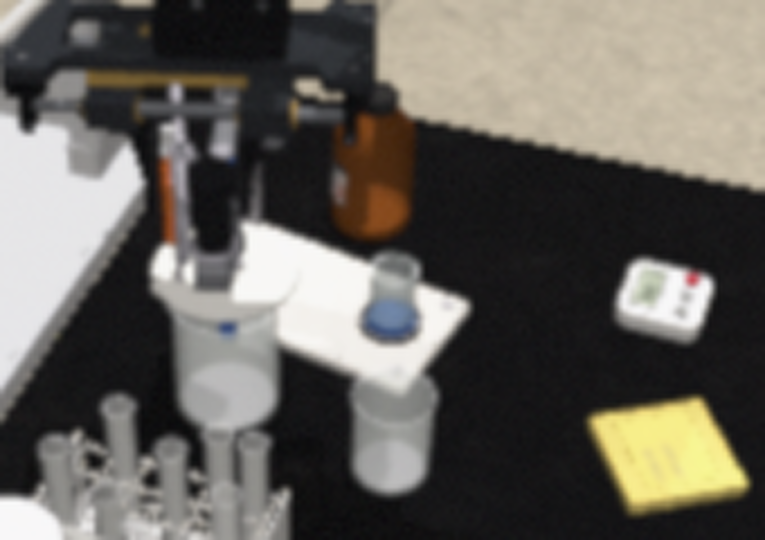

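The picture shows the disc centred over the beaker, the electrode (blue) inside it at (228,327), and a gap of about 1 cm still to close.

move_arm([
  [[0,0,0.05,0,0,0],[0,0,0.1,0,0,0],[0,0,0.15,0,0,0],[0,0,0.2,0,0,0],[0,0,0.2,0,0,0],[0,0,0.2,0,0,0]],
])

```text
time: 13.38
position: [0.6192, 0.0602, 0.3864]
tool_rot: [0.599, 0.801, 0.0, -0.0]
ft_force: [-4.1, 1.1, -10.1]
grip_width: 0.0409
grip_force: 28.8
```

move_arm([
  [[0,0,0.025,0,0,0],[0,0,0.05,0,0,0],[0,0,0.05,0,0,0],[0,0,0.05,0,0,0]],
])

```text
time: 13.88
position: [0.6192, 0.0603, 0.3847]
tool_rot: [0.599, 0.801, 0.0, -0.0]
ft_force: [-4.5, 1.7, -7.8]
grip_width: 0.0411
grip_force: 28.8
```

move_arm([
  [[0,0,0.025,0,0,0],[0,0,0.05,0,0,0],[0,0,0.05,0,0,0],[0,0,0.05,0,0,0]],
])

```text
time: 14.38
position: [0.6192, 0.0602, 0.3826]
tool_rot: [0.599, 0.801, 0.0, -0.0]
ft_force: [-4.0, 2.3, -8.8]
grip_width: 0.0415
grip_force: 28.8
```

```bash
cat > f.py <<'E'
from h import *
F=[];
for i in range(8):
    c=camera("scene");o=get_obs();F.append(o["ft_force"])
F=np.array(F);P=[]
for v in range(140,200):
  for u in range(285,340):
    d=c["range_z"][v,u];p=c["pixels"][v,u].astype(int)
    if d>0:
        w=px2w(c,u,v,d)
        if np.hypot(w[0]-.63,w[1])<.06 and .097<w[2]<.15 and p.min()>130 and p.max()-p.min()<40:P.append(w)
P=np.array(P)
print(o["time"],o["position"],F.mean(0).round(2),F.std(0).round(2),"disc",np.median(P[:,2]),len(P))
E
python3 f.py
```

```text
14.775 [0.61921353 0.06025671 0.38261637] [-4.17  2.81 -8.96] [0.43 0.6  0.31] disc 0.10238711590229221 373
```

move_arm([
  [[0,0,0.025,0,0,0],[0,0,0.05,0,0,0],[0,0,0.05,0,0,0]],
])

```text
time: 15.15
position: [0.6192, 0.0603, 0.3809]
tool_rot: [0.599, 0.801, 0.0, -0.0]
ft_force: [-4.3, 3.4, -9.1]
grip_width: 0.0413
grip_force: 28.8
```

```bash
python3 f.py
```

```text
15.55 [0.61918386 0.06026615 0.38087026] [-4.4   2.86 -8.26] [0.37 0.41 0.69] disc 0.1007595159835219 364
```

move_arm([
  [[0,0,0.025,0,0,0],[0,0,0.05,0,0,0],[0,0,0.05,0,0,0]],
])

```text
time: 15.92
position: [0.6192, 0.0602, 0.379]
tool_rot: [0.599, 0.801, 0.0, 0.0]
ft_force: [-4.1, 3.1, -7.4]
grip_width: 0.041
grip_force: 28.8
```

```bash
python3 f.py
```

```text
16.325 [0.61920324 0.06024882 0.379032  ] [-4.36  2.9  -7.55] [0.54 0.54 0.45] disc 0.09929322902278881 342
```

move_arm([
  [[0,0,0.025,0,0,0],[0,0,0.05,0,0,0],[0,0,0.05,0,0,0]],
])

```text
time: 16.7
position: [0.6192, 0.0603, 0.3774]
tool_rot: [0.599, 0.801, 0.0, 0.0]
ft_force: [-5.3, 3.4, -6.3]
grip_width: 0.0419
grip_force: 28.8
```

```bash
python3 f.py
```

```text
17.1 [0.61916827 0.06028196 0.37735467] [-4.71  3.01 -6.45] [0.53 0.41 0.5 ] disc 0.09924466007292931 337
```

move_arm([
  [[0,0.04,0,0,0,0],[0,0.075,0,0,0,0],[0,0.075,0,0,0,0]],
], claw=-0.1)

```text
time: 17.48
position: [0.6225, 0.0612, 0.3775]
tool_rot: [0.599, 0.801, 0.001, 0.001]
ft_force: [-2.9, 3.1, -4.8]
grip_width: 0.0475
grip_force: 6.8
```

move_arm([
  [[0,0.03,0,0,0,0],[0,0.055,0,0,0,0],[0,0.055,0,0,0,0]],
], claw=-0.2)

```text
time: 17.85
position: [0.6247, 0.0615, 0.3771]
tool_rot: [0.599, 0.801, 0.0, 0.001]
ft_force: [-0.8, 1.7, -4.7]
grip_width: 0.052
grip_force: 3.8
```

move_arm([
  [[0,0.03,0,0,0,0],[0,0.03,0,0,0,0],[0,0.03,0,0,0,0]],
], claw=-0.35)

```text
time: 18.23
position: [0.6262, 0.0616, 0.378]
tool_rot: [0.599, 0.801, 0.001, 0.002]
ft_force: [0.6, -0.3, 0.8]
grip_width: 0.0586
grip_force: 0.0
```

```bash
python3 f.py
```

```text
18.625 [0.62536608 0.06197831 0.37679113] [-0.08  0.1   0.12] [0.39 0.43 0.37] disc 0.09940874031254299 343
```

Released, with no contact force left on the tool. I'm backing straight up, opening a little more for clearance, and then checking.

move_arm([
  [[0,0,0,0,0,0],[0,0,0,0,0,0],[0,0,-0.3,0,0,0],[0,0,-0.8,0,0,0],[0,0,-1.5,0,0,0],[0,0,-2.5,0,0,0],[0,0,-3.5,0,0,0],[0,0,-3.5,0,0,0]],
], claw=-0.8)

```text
time: 19.62
position: [0.6258, 0.0621, 0.5221]
tool_rot: [0.599, 0.801, 0.003, 0.004]
ft_force: [0.5, 0.7, -0.8]
grip_width: 0.078
grip_force: 0.0
```

```bash
python3 - <<'E'
from h import *
o=get_obs();print(o["time"],o["position"],o["ft_force"])
c=camera("wrist");K={}
for v in range(120,320):
  for u in range(230,430):
    d=c["range_z"][v,u];p=c["pixels"][v,u].astype(int)
    if d>0:
        w=px2w(c,u,v,d)
        if .18<w[2]<.24 and abs(w[0]-.63)<.07 and abs(w[1]-.06)<.06:
            k="o" if p[2]>p[0]+60 else "b" if p.max()<70 else "x"
            K.setdefault(k,[]).append(w)
for k,P in K.items():
    P=np.array(P);z=np.percentile(P[:,2],97);t=P[P[:,2]>z-.005];print(k,len(P),"top",z,t.mean(0),t.min(0),t.max(0))
cv2.imwrite("pics/w6.png",c["pixels"][60:360])
s=camera("scene");cv2.imwrite("pics/s6.png",cv2.resize(s["pixels"][120:240,260:430],None,fx=4.5,fy=4.5,interpolation=cv2.INTER_CUBIC))
P=[]
for v in range(140,200):
  for u in range(285,340):
    d=s["range_z"][v,u];p=s["pixels"][v,u].astype(int)
    if d>0:
        w=px2w(s,u,v,d)
        if np.hypot(w[0]-.63,w[1])<.06 and .095<w[2]<.15 and p.min()>130 and p.max()-p.min()<40:P.append(w)
P=np.array(P);print("disc",np.median(P[:,2]),cv2.minEnclosingCircle(P[:,:2].astype(np.float32)))
E
```

```text
19.625 [0.62577572 0.06206829 0.52206226] [ 0.50013408  0.69666574 -0.7750735 ]
x 306 top 0.2149922190921618 [0.62908921 0.06105089 0.21370459] [0.60032969 0.04504211 0.21030685] [0.65141572 0.08132731 0.21553201]
o 107 top 0.21564703044570427 [0.64998078 0.06970891 0.21399014] [0.64504964 0.05735523 0.21200435] [0.65470884 0.08119219 0.21607763]
b 493 top 0.2154874841149496 [0.61342005 0.06011898 0.21412528] [0.60021873 0.04698229 0.21064244] [0.62521684 0.07301052 0.21595142]
disc 0.09921309725435129 ((0.6290391683578491, 0.0005388041026890278), 0.04719226807355881)
```

View pics/s6.png

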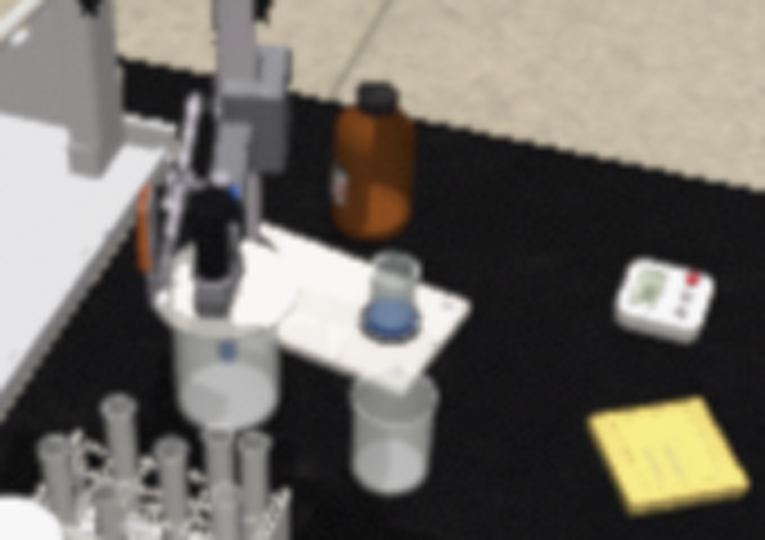

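The disc sits on the rim, but the head slid down to about lift 4 mm as the grip eased. With contact at about 12 mm, the spring is near 5.8 N, too close to the 6 N limit. I'll regrip the knob along the arm and click it up one tooth.

```bash
python3 -c "
from h import *
print(row(.6125,.059,.42,106.4))"
```

```text
[0.016, -0.324, 2.436, 0.001, -0.0, 1.571]
```

move_arm([
  [[0.01,-0.1,0.3,0,0,0.3],[0.02,-0.32,2.0,0,0,1.57],[0.02,-0.32,2.0,0,0,1.57],[0.02,-0.32,2.0,0,0,1.57],[0.02,-0.32,2.0,0,0,1.57],[0.02,-0.32,2.0,0,0,1.57],[0.02,-0.32,2.0,0,0,1.57],[0.02,-0.32,2.0,0,0,1.57],[0.02,-0.32,2.0,0,0,1.57],[0.02,-0.32,2.0,0,0,1.57],[0.02,-0.32,2.0,0,0,1.57]],
], claw=-0.2)

```text
time: 21.1
position: [0.6126, 0.0592, 0.4358]
tool_rot: [0.99, 0.143, -0.001, -0.0]
ft_force: [-0.4, -0.1, -0.9]
grip_width: 0.052
grip_force: 0.0
```

```bash
python3 - <<'E'
from h import *
o=get_obs();print(o["time"],o["position"],o["grip_width"],row(.6125,.059,.3475,106.4))
c=camera("wrist");K={}
for v in range(120,320):
  for u in range(230,430):
    d=c["range_z"][v,u];p=c["pixels"][v,u].astype(int)
    if d>0:
        w=px2w(c,u,v,d)
        if .195<w[2]<.225 and abs(w[0]-.63)<.07 and abs(w[1]-.06)<.06:
            K.setdefault("o" if p[2]>p[0]+60 else "b" if p.max()<70 else "x",[]).append(w)
for k,P in K.items():
    P=np.array(P);z=np.percentile(P[:,2],97);t=P[P[:,2]>z-.005];print(k,len(P),"top",z,t.mean(0),t.min(0),t.max(0))
E
```

```text
21.1 [0.61260068 0.05917522 0.43582719] 0.05195572463569372 [0.0, 0.005, 2.208, -0.001, 0.002, 0.002]
o 343 top 0.21504762897628626 [0.65069033 0.06910597 0.21351957] [0.64518235 0.05656771 0.21012721] [0.65530473 0.08090878 0.21607421]
x 180 top 0.21506582368109348 [0.64081986 0.06492969 0.21395937] [0.60059752 0.04759616 0.21015233] [0.65572788 0.0785496  0.21566645]
b 1107 top 0.2152589074089809 [0.6156025  0.0585172  0.21397298] [0.60134798 0.04402278 0.21034641] [0.62867265 0.0724939  0.21637829]
```

move_arm([
  [[0.05,0.01,0.6,0,0,0],[0.05,0.01,1.2,0,0,0],[0.05,0.01,1.7,0,0,0],[0.05,0.01,2.1,0,0,0],[0.05,0.01,2.2,0,0,0],[0.05,0.01,2.2,0,0,0]],
])

```text
time: 21.9
position: [0.6151, 0.0593, 0.3489]
tool_rot: [0.99, 0.143, 0.0, 0.0]
ft_force: [-0.9, -0.7, -0.0]
grip_width: 0.0523
grip_force: 0.0
```

move_arm([
  [[0,0,0,0,0,0],[0,0,0,0,0,0],[0,0,0,0,0,0],[0,0,0,0,0,0],[0,0,0,0,0,0]],
], claw=1, squeeze=30)

```text
time: 22.52
position: [0.615, 0.0593, 0.3492]
tool_rot: [0.99, 0.143, 0.0, 0.0]
ft_force: [0.3, -0.4, 1.1]
grip_width: 0.0279
grip_force: 30.0
```

```bash
python3 f.py
```

```text
22.925 [0.61500119 0.0592487  0.3490042 ] [-0.1  -0.72  2.99] [0.63 0.23 0.74] disc 0.09922830979160596 272
```

move_arm([
  [[0,0,-0.04,0,0,0],[0,0,-0.08,0,0,0],[0,0,-0.12,0,0,0],[0,0,-0.155,0,0,0],[0,0,-0.155,0,0,0],[0,0,-0.155,0,0,0]],
])

```text
time: 23.68
position: [0.6144, 0.0589, 0.3519]
tool_rot: [0.99, 0.143, -0.002, -0.0]
ft_force: [3.8, -2.8, -16.4]
grip_width: 0.0279
grip_force: 30.0
```

```bash
cat > k.py <<'E'
from h import *
c=camera("wrist");K={}
for v in range(100,330):
  for u in range(230,430):
    d=c["range_z"][v,u];p=c["pixels"][v,u].astype(int)
    if d>0:
        w=px2w(c,u,v,d)
        if .195<w[2]<.235 and abs(w[0]-.64)<.06 and abs(w[1]-.06)<.05:
            K.setdefault("o" if p[2]>p[0]+60 else "b" if p.max()<70 else "x",[]).append(w)
for k,P in K.items():
    P=np.array(P);print(k,len(P),"top",np.percentile(P[:,2],[90,97,100]))
E
python3 f.py; python3 k.py
```

```text
24.075 [0.61442469 0.05891564 0.3519169 ] [  4.18  -3.05 -15.81] [0.35 0.51 0.17] disc 0.09919615876322763 291
o 1270 top [0.21681358 0.21722554 0.21855821]
x 424 top [0.21716793 0.21761238 0.21807084]
b 2936 top [0.22243871 0.23149554 0.23498754]
```

move_arm([
  [[0,0,-0.03,0,0,0],[0,0,-0.055,0,0,0],[0,0,-0.055,0,0,0],[0,0,-0.055,0,0,0]],
])

```text
time: 24.62
position: [0.6141, 0.0589, 0.3545]
tool_rot: [0.99, 0.143, -0.003, 0.0]
ft_force: [2.7, -4.2, -17.7]
grip_width: 0.028
grip_force: 30.0
```

```bash
python3 f.py; python3 k.py
```

```text
25.025 [0.61412367 0.05886183 0.35449678] [  3.18  -4.51 -19.08] [0.38 0.56 0.46] disc 0.0992042941444718 314
o 1298 top [0.21930221 0.21973362 0.22072811]
x 436 top [0.21978626 0.22010112 0.22082028]
b 3028 top [0.22110009 0.23101481 0.23497391]
```

move_arm([
  [[0,0,-0.015,0,0,0],[0,0,-0.03,0,0,0],[0,0,-0.03,0,0,0]],
])

```text
time: 25.45
position: [0.6141, 0.0588, 0.3553]
tool_rot: [0.99, 0.143, -0.003, 0.0]
ft_force: [3.9, -4.1, -20.8]
grip_width: 0.0275
grip_force: 30.0
```

```bash
python3 f.py; python3 k.py
```

```text
25.85 [0.61408918 0.05885339 0.35530899] [  3.89  -4.22 -20.47] [0.4  0.36 0.41] disc 0.09957529447142816 328
o 1347 top [0.22014638 0.22060179 0.22154787]
x 423 top [0.22063491 0.22087141 0.22171493]
b 3082 top [0.22174284 0.2312725  0.23497413]
```

move_arm([
  [[0,0,0.03,0,0,0],[0,0,0.06,0,0,0],[0,0,0.08,0,0,0],[0,0,0.08,0,0,0]],
])

```text
time: 26.4
position: [0.6145, 0.0591, 0.3549]
tool_rot: [0.99, 0.143, -0.001, 0.0]
ft_force: [0.8, -4.4, -14.3]
grip_width: 0.0275
grip_force: 30.0
```

move_arm([
  [[0,0,0,0,0,0],[0,0,0,0,0,0],[0,0,0,0,0,0],[0,0,0,0,0,0],[0,0,0,0,0,0]],
], claw=-0.15)

```text
time: 27.02
position: [0.6149, 0.0595, 0.3555]
tool_rot: [0.99, 0.143, 0.0, -0.0]
ft_force: [-0.4, 0.4, -0.4]
grip_width: 0.05
grip_force: 0.0
```

```bash
python3 f.py; python3 k.py
```

```text
27.425 [0.61488864 0.05930656 0.35503923] [-0.11 -0.03 -0.37] [0.52 0.55 0.53] disc 0.09942076667380229 291
o 1233 top [0.21829076 0.21870779 0.21948011]
x 429 top [0.21864711 0.21895069 0.21994906]
b 3376 top [0.22564489 0.23245034 0.23498465]
```

It went up one tooth, to about lift 8 mm, with the cover still pressed about 4 mm. I'm retreating.

move_arm([
  [[0,0,-0.4,0,0,0],[0,0,-1.0,0,0,0],[0,0,-1.8,0,0,0],[0,0,-2.8,0,0,0],[0,0,-3.5,0,0,0],[0,0,-3.5,0,0,0]],
])

```text
time: 28.22
position: [0.6152, 0.0594, 0.4992]
tool_rot: [0.99, 0.143, 0.004, 0.001]
ft_force: [1.0, 0.5, 0.3]
grip_width: 0.0503
grip_force: 0.0
```

```bash
python3 f.py; python3 k.py; python3 - <<'E'
from h import *
s=camera("scene");cv2.imwrite("pics/s7.png",cv2.resize(s["pixels"][120:240,260:430],None,fx=4.5,fy=4.5,interpolation=cv2.INTER_CUBIC))
E
```

```text
28.625 [0.61483936 0.05930717 0.49398205] [0.12 0.08 0.09] [0.59 0.61 0.31] disc 0.09927201721774992 352
o 210 top [0.21830279 0.21875261 0.21938019]
x 166 top [0.21866675 0.21897625 0.21933003]
b 680 top [0.2187986  0.21927874 0.21990197]
```

View pics/s7.png

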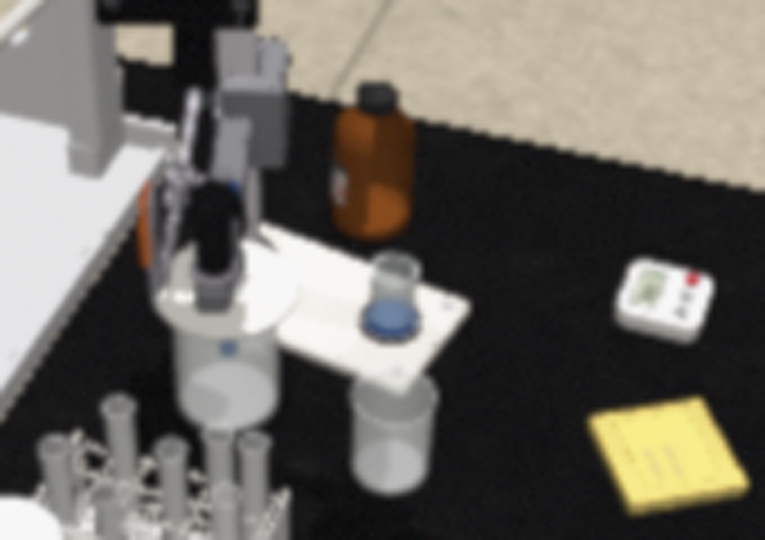

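The picture shows the cover resting on the upright beaker with the electrode inside it at (228,348). The vial and bottles are in place and the gripper is clear. I'm handing in.

```bash
python3 -c "
from rig import *
print(hand_in())"
```

```text
the job is handed in; nothing more can be done
None
```

The job is handed in with the electrode in the beaker and the ratchet holding the head; the cover presses on the rim with an estimated 3.4 N (from spring travel, not measured), and the beaker, vial and bottles still look in place.

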